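# Find the unlatched sample-bottle cap and hold it open

### The arm

A 7-joint arm with a two-finger parallel gripper is mounted at the origin on the work surface. World frame = base frame: x ahead of the robot, y to its left, z up, the work surface at z = 0. Lengths are in m, angles in rad, forces in N, time in s.
With the tool pointing down it reaches from about 0.425 to 0.925 m from the base axis. Payload 6.8 kg.
Tool frame: the origin (TCP) lies at the very end of the fingers, on their centre line; the grasp point (between the pads) lies 19 mm behind it; z points along the fingers, x is the direction in which the jaws open and shut, and the axes are right-handed (so a half turn about z gives the same grasp; the last joint's range is limited). The gripper opens to 85 mm and grips with 20 to 120 N. Pads are 22 mm wide; open, the fingers measure 114 mm over their backs; the gripper's body (76 mm by 85 mm) begins 54 mm behind the grasp point. The pads swing forward as they close: fully open they stand 13 mm farther back than shut.
Start: joints at [1.105, 0.477, 0.022, 1.555, -0.011, 1.109, -0.083], TCP at [0.236, -0.632, 0.231] pointing down, gripper open.
Joint ranges: [-2.96, 2.96], [-0.34, 2.1], [-1.41, 1.46], [0.24, 2.44], [-1.37, 4.51], [0.17, 1.92], [-2.96, 2.96]. Speed limits (rad/s): [2.39, 2.39, 3.14, 3.14, 3.14, 3.14, 3.14].

### API

Orientations are given as a unit quaternion [w, x, y, z].
In Python, from station import get_obs, read_camera, calibration, hand_in, recognise, outline_of, place_of gives the robot as it stands.
- The arm moves only by the tool move_arm, never from a script. Its argument "steps" is a list of rows, each an object with "fingers": the finger opening in mm, from 0 to 85.4; "translation": the shift along the world's x, y, z in mm, a list of three; "turn": the turn about the world's z in rad. In form: [{"fingers": fingers, "translation": [dx, dy, dz], "turn": turn}, ...]. A call has 1 to 10 rows; each row shifts and turns the commanded pose from where the row before left it; what a row does not reach is not made up. A row lasts 1/8 s, in which the tool goes at most 62.5 mm and 10.7 degrees, less where a joint would pass 70% of its speed; a pose out of reach is approached as far as the arm can. A call with a gripper value outside its range is refused whole. The fingers move at their own pace and stop on an object; "newtons" is the grip in N (left out, the last holds). Time passes only in rows, so rows that do not move let the fingers close. It gives the time, the measured TCP pose, the force and the opening at its end, in the units of the state.
- get_obs(): the state, without advancing time (a new reading comes with each control period).
- read_camera(name): name is "side" or "top"; returns the picture (480x640x3 uint8, blue, green, red); there is no depth.
- calibration(name): a dict with "camera_matrix" (3x3 intrinsics, pixels), "k1" (the pictures are not rectified: a ray, as slopes to the right and down, at radius r is drawn at 1 + k1 r^2 times it, then the intrinsics apply), "rvec" (rotation vector, rad) and "tvec" (3), from world to camera coordinates, as OpenCV has them. Camera axes: x right, y down, z forward; pixel columns grow to the right and rows downward; lengths in m; the calibration is good to about 2 mm. A picture is of the moment at which its call begins. calibration takes no time and is no camera call.
- hand_in(): hands the job in, once; it reports no verdict.
Trained networks look in the newest picture that a camera, given by its name, has taken for a name from the list of things; names that differ only in an ending like _2 or _b are one class to them, and where a whole thing is asked for, a point or a joint stands for the part that bears it (a point fixed in the world has none). Each returns a list of dicts, best first, with "conf" (0 to 1); they miss things now and then, are a little off and sometimes report something else, mostly with a low value. They report only what shows in the picture. A call takes as long as a camera call.
- recognise(camera, name): "xy" ([column, row] in pixels, amid what is visible of it).
- outline_of(camera, name): "mask" (480x640 bool, what is visible of it) and "xy" ([column, row] in pixels, amid what is visible of it).
- place_of(camera, name): "xy" ([column, row] in pixels: a listed point, or the origin of a listed thing).
The state is a dict: "t": time; "q": joint angles; "joint_vel": joint speeds; "joint_torque": joint torques, N m; "eef_pos": TCP position; "tool_rot": TCP orientation; "contact_force": force on the tool from outside, world axes, zero at the start; "torque": the same for the moment, N m; "gripper_width": opening from 0.0 (shut) to 1.0 (fully open).
Only numpy, scipy, OpenCV 4.12 (cv2) and the standard library are available. Lean on these libraries where they do the work, as an engineer would, in place of code of your own. Each camera call takes 0.05 s, during which the arm holds its last target.

### The job

Lift the red tray off the top of the bottle rack and set it down flat on the dark mat. Then tap the orange ridge of each of the three bottle caps from above, left, middle, right as the robot sees them, to find the one cap that is not latched and gives under the tap; lift that cap by its ridge about its hinge by at least 30 degrees and finish while still holding it open against its spring. Do not drop the tray and leave the other things on the bench where they are.

Things in the scene. Friction and masses are not known exactly. Their poses are not given: they have to be found in the camera images.
- rack: blue block fixed to the bench, 120 (x) x 280 (y) x 50 mm; origin under its centre, x away from the robot. Four 12 mm steel posts at x +-52, y +-125 mm rise to 130 mm and carry the tray. Three identical amber bottles stand in it at x 0, y +75, 0, -75 mm, each with a white cap 52 mm across, its flat top 87 mm above the bench, with an orange ridge on it.
- tray: red upper tray, about 0.3 kg, lying loose on the four posts of the rack (underside 130 mm up), its axes nearly along the rack's: 130 (x) x 280 (y) mm, floor 6 mm thick, rim 16 mm high; origin under its centre. A white upright grip plate in the middle, 14 mm thick (y), 44 mm long (x), rises from the floor to 54 mm above the origin.
- mat: dark rubber mat, fixed, 200 (x) x 360 (y) x 3 mm, on the bench to the robot's right of the rack; origin under its centre.
- loose_cap (a joint): angle of the one unlatched cap, whichever bottle it is on (varies, cannot be seen): 0 shut, grows as it opens, stop at 1.3 rad. Pressed down it gives to -0.12 rad (5 mm at the ridge) under 1 to 2 N; latched caps do not give. A hinge spring shuts it: lifting at the ridge takes up to 10 N and let go it closes.
- left_ridge (a point): centre of the top of the orange ridge of the left (+y) cap, shut, as the robot sees it; fixed to the rack at x 10, y 75, z 112 mm, axes as the rack's; does not move with the cap. Ridge: 30 mm long (x), 12 thick (y), 25 high above the cap's flat top. Hinge line: along rack y, 41 mm towards the robot (-x) and 32 mm below this point; the far edge rises and tips back to the robot.
- middle_ridge (a point): centre of the top of the orange ridge of the middle cap, shut, as the robot sees it; fixed to the rack at x 10, y 0, z 112 mm, axes as the rack's; does not move with the cap. Ridge: 30 mm long (x), 12 thick (y), 25 high above the cap's flat top. Hinge line: along rack y, 41 mm towards the robot (-x) and 32 mm below this point; the far edge rises and tips back to the robot.
- right_ridge (a point): centre of the top of the orange ridge of the right (-y) cap, shut, as the robot sees it; fixed to the rack at x 10, y -75, z 112 mm, axes as the rack's; does not move with the cap. Ridge: 30 mm long (x), 12 thick (y), 25 high above the cap's flat top. Hinge line: along rack y, 41 mm towards the robot (-x) and 32 mm below this point; the far edge rises and tips back to the robot.
- tip_box: green pipette-tip box with a clear lid, 85 x 125 x 75 mm; a bystander standing loose on the bench, origin under its centre
- tube_rack: blue rack of small capped tubes, 70 x 160 x 107 mm; a bystander standing loose on the bench, origin under its centre
- beaker: glass beaker, 68 mm across, 85 mm high; a bystander standing loose on the bench, origin under its centre
- reagent_jar: amber jar with blue cap, 64 mm across, 100 mm high; a bystander standing loose on the bench, origin under its centre
- petri_stack: stack of clear dishes, 88 mm across, 56 mm high; a bystander standing loose on the bench, origin under its centre
- timer: white bench timer, 60 x 75 x 22 mm; a bystander standing loose on the bench, origin under its centre

How it is judged:
By the outcome, as a careful person would: the job done as asked, in the order asked, and still so for the second after the job is handed in, while the arm keeps its last pose, push and grip.
It also fails if it takes over 64 s, if anything falls off the work surface, if the arm or the gripper's body presses on something with over 40 N, if the wrist force passes 120 N, or if a joint passes its speed limit or range.

## Working session

There is one attempt and no reset: what is moved stays moved. The work goes in short steps, Python scripts to look and compute and a tool call to move; the robot and the scene stay as the last step left them, time stands still between calls to the robot, and variables do not carry over. Pictures are saved under pics/ and viewed, and the job is handed in when it is done.

Besides the shell and the picture viewer there is one more tool, called as name([rows], argument=value, ...), one row to a line, values as JSON. move_arm: Moves the arm, as the interface text tells. Its arguments: {"type":"object","properties":{"steps":{"type":"array"},"newtons":{"type":"number"}},"required":["steps"]}

```bash
mkdir -p pics; ls; cat > h.py <<'E'
import numpy as np, cv2
from station import *
def ray(cam,uv):
    c=calibration(cam);K=np.array(c["camera_matrix"]);k1=c["k1"]
    d=np.array([(uv[0]-K[0,2])/K[0,0],(uv[1]-K[1,2])/K[1,1]])
    u=cv2.undistortPoints(np.array([[uv]],float),K,np.array([k1,0,0,0.]))[0,0]
    R=cv2.Rodrigues(np.array(c["rvec"],float))[0];t=np.array(c["tvec"],float).ravel()
    o=-R.T@t;v=R.T@np.array([u[0],u[1],1]);return o,v/np.linalg.norm(v)
def onz(cam,uv,z):
    o,v=ray(cam,uv);return o+v*(z-o[2])/v[2]
def proj(cam,P):
    c=calibration(cam)
    return cv2.projectPoints(np.array(P,float).reshape(-1,3),np.array(c["rvec"],float),np.array(c["tvec"],float),np.array(c["camera_matrix"],float),np.array([c["k1"],0,0,0.]))[0][:,0]
E
python3 - <<'E'
from h import *
for c in("top","side"):
    cv2.imwrite(f"pics/{c}0.png",read_camera(c)); print(c,ray(c,(320,240)))
    for n in["tray","rack","mat"]:
        for r in place_of(c,n)[:2]: print(n,r, onz(c,r["xy"],{"tray":.13,"rack":0,"mat":0}[n]))
o=get_obs();print(o)
E
```

```text
pics
top (array([0.44746314, 0.06921859, 1.25614972]), array([ 0.13952065,  0.00099506, -0.99021866]))
tray {'xy': [297.3, 267.9], 'conf': 0.69} [0.54487213 0.12190212 0.13      ]
mat {'xy': [456.1, 299.9], 'conf': 0.88} [ 0.46813263 -0.26134783  0.        ]
side (array([ 0.0474056 , -0.48615661,  0.56698151]), array([ 0.64145121,  0.59858285, -0.47983217]))
tray {'xy': [267.6, 244.3], 'conf': 0.95} [0.54667802 0.12266838 0.13      ]
rack {'xy': [275.7, 294.3], 'conf': 0.93} [0.56141384 0.12368047 0.        ]
rack {'xy': [471.9, 335.9], 'conf': 0.57} [ 0.72677496 -0.24679709  0.        ]
mat {'xy': [398.5, 422.6], 'conf': 0.9} [ 0.4667104  -0.25865469  0.        ]
{'t': 0.4, 'q': array([ 1.10490947,  0.47710809,  0.02239411,  1.55557411, -0.01149256,
        1.10927632, -0.0830891 ]), 'joint_vel': array([-1.84829267e-05, -9.94494487e-04, -6.70258535e-04, -1.17524114e-03,
        2.57102692e-04,  5.83041149e-04, -2.21777979e-05]), 'joint_torque': array([-1.63033157e-03, -5.95633399e+01,  1.60395361e+00, -2.81121933e+01,
        1.23264469e-02,  3.90030298e-03, -1.94711617e-05]), 'eef_pos': array([ 0.23635943, -0.63218513,  0.23116161]), 'tool_rot': array([-6.18721644e-05,  8.21644338e-01, -5.70000498e-01, -1.01268634e-04]), 'contact_force': array([0.03614465, 0.14193933, 0.11849955]), 'torque': array([ 0.04935659, -0.05389681,  0.01029693]), 'gripper_width': 1.0020755630671725}
```

View pics/top0.png

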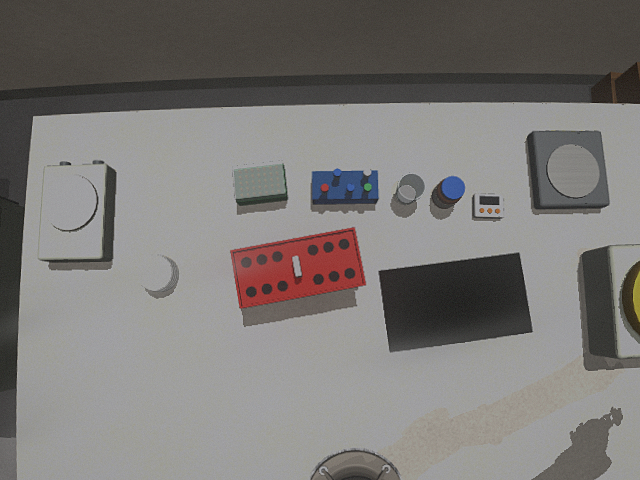

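View pics/side0.png

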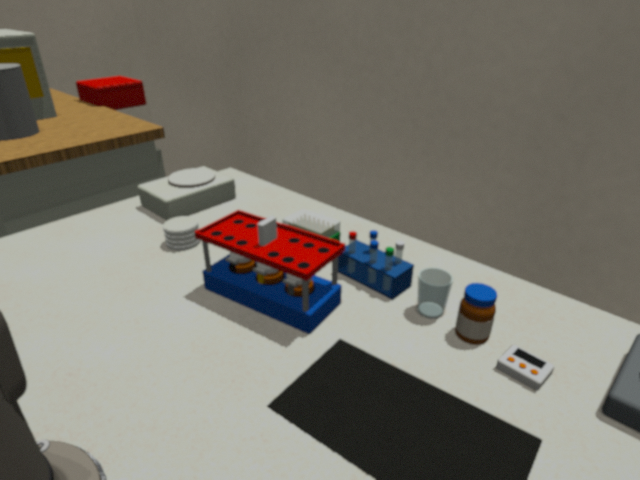

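```bash
python3 - <<'E'
from h import *
from scipy.optimize import minimize
im=read_camera("top");read_camera("side")
print("arm tcp px",proj("top",[get_obs()["eef_pos"]]))
for c in("top","side"):
  for n in ["tip_box","tube_rack","beaker","reagent_jar","petri_stack","timer"]:
    for r in place_of(c,n)[:1]: print(c,n,r["conf"],onz(c,r["xy"],0).round(3))
def rect(n,z):
    r=outline_of("top",n)[0];m=r["mask"].astype(np.uint8)
    cs=max(cv2.findContours(m,0,2)[0],key=cv2.contourArea)[:,0]
    P=np.array([onz("top",p.astype(float),z)[:2] for p in cs],np.float32)*1000
    print(n,r["conf"],cv2.minAreaRect(P))
rect("tray",.146);rect("mat",.003)
m=outline_of("side","mat")[0]["mask"]
cs=max(cv2.findContours(m.astype(np.uint8),0,2)[0],key=cv2.contourArea)[:,0]
print("side mat",cv2.minAreaRect(np.array([onz("side",p.astype(float),.003)[:2] for p in cs],np.float32)*1000))
E
```

```text
arm tcp px [[662.2661272  401.94770471]]
top tip_box 0.63 [0.759 0.219 0.   ]
top tube_rack 0.85 [0.751 0.004 0.   ]
top beaker 0.98 [ 0.735 -0.141  0.   ]
top reagent_jar 0.65 [ 0.727 -0.247  0.   ]
top petri_stack 0.86 [0.55 0.47 0.  ]
top timer 0.66 [ 0.695 -0.353  0.   ]
side tip_box 0.79 [0.759 0.215 0.   ]
side tube_rack 0.74 [0.761 0.005 0.   ]
side beaker 0.62 [ 0.734 -0.145  0.   ]
side reagent_jar 0.91 [ 0.725 -0.252  0.   ]
side petri_stack 0.95 [0.553 0.468 0.   ]
side timer 0.87 [ 0.71  -0.353  0.   ]
tray 0.78 ((544.4662475585938, 121.8701171875), (130.74844360351562, 277.7283630371094), 9.516368865966797)
mat 0.79 ((463.9520263671875, -259.96929931640625), (205.3558807373047, 364.976318359375), 6.467761039733887)
side mat ((465.80810546875, -259.07952880859375), (202.8495330810547, 360.6297302246094), 5.68019962310791)
```

move_arm([
  {"fingers": 60, "translation": [20, 48, 2], "turn": -0.019},
  {"fingers": 60, "translation": [20, 48, 2], "turn": -0.019},
  {"fingers": 60, "translation": [20, 48, 2], "turn": -0.019},
  {"fingers": 60, "translation": [20, 48, 2], "turn": -0.019},
  {"fingers": 60, "translation": [20, 48, 2], "turn": -0.019},
  {"fingers": 60, "translation": [20, 48, 2], "turn": -0.019},
  {"fingers": 60, "translation": [20, 48, 2], "turn": -0.019},
  {"fingers": 60, "translation": [20, 48, 2], "turn": -0.019},
  {"fingers": 60, "translation": [20, 48, 2], "turn": -0.019},
  {"fingers": 60, "translation": [20, 48, 2], "turn": -0.019},
], newtons=60)

```text
t: 2.5
eef_pos: [0.437, -0.1508, 0.2518]
tool_rot: [-0.0, 0.764, -0.646, 0.001]
contact_force: [0.9, -0.4, -0.3]
gripper_width: 0.702
```

move_arm([
  {"fingers": 60, "translation": [18, 45, 0], "turn": 0},
  {"fingers": 60, "translation": [18, 45, 0], "turn": 0},
  {"fingers": 60, "translation": [18, 45, 0], "turn": 0},
  {"fingers": 60, "translation": [18, 45, 0], "turn": 0},
  {"fingers": 60, "translation": [18, 45, 0], "turn": 0},
  {"fingers": 60, "translation": [18, 45, 0], "turn": 0},
  {"fingers": 60, "translation": [0, 2, 0], "turn": 0},
  {"fingers": 60, "translation": [0, 0, 0], "turn": 0},
])

```text
t: 3.5
eef_pos: [0.5442, 0.1193, 0.2511]
tool_rot: [0.0, 0.764, -0.645, -0.0]
contact_force: [-0.2, -0.6, -0.6]
gripper_width: 0.701
```

```bash
python3 - <<'E'
from h import *
for c in("top","side"): cv2.imwrite(f"pics/{c}1.png",read_camera(c))
o=get_obs();print(o["t"],o["eef_pos"],o["contact_force"])
E
```

```text
3.6 [0.54424641 0.11809606 0.25123307] [0.68460973 0.03756296 0.05674901]
```

View pics/side1.png

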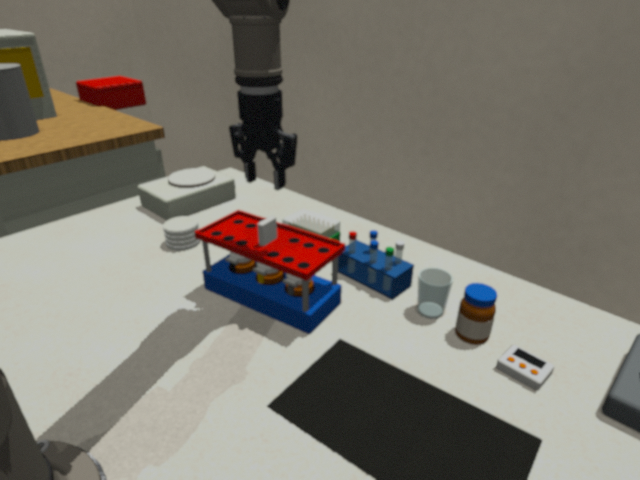

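View pics/top1.png

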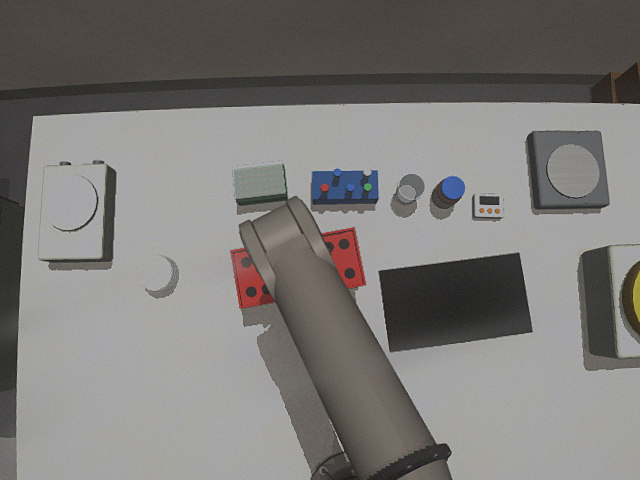

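move_arm([
  {"fingers": 60, "translation": [1, 3, -30], "turn": 0},
  {"fingers": 60, "translation": [0, 0, -30], "turn": 0},
  {"fingers": 60, "translation": [0, 0, -25], "turn": 0},
  {"fingers": 60, "translation": [0, 0, -21], "turn": 0},
  {"fingers": 60, "translation": [0, 0, 0], "turn": 0},
  {"fingers": 0, "translation": [0, 0, 0], "turn": 0},
  {"fingers": 0, "translation": [0, 0, 0], "turn": 0},
  {"fingers": 0, "translation": [0, 0, 0], "turn": 0},
  {"fingers": 0, "translation": [0, 0, 0], "turn": 0},
  {"fingers": 0, "translation": [0, 0, 0], "turn": 0},
])

```text
t: 4.85
eef_pos: [0.5462, 0.1225, 0.1465]
tool_rot: [-0.0, 0.764, -0.646, 0.001]
contact_force: [-1.7, -1.4, 5.5]
gripper_width: 0.152
```

move_arm([
  {"fingers": 0, "translation": [0, 0, 2], "turn": 0},
  {"fingers": 0, "translation": [0, 0, 5], "turn": 0},
  {"fingers": 0, "translation": [0, 0, 15], "turn": 0},
  {"fingers": 0, "translation": [0, 0, 20], "turn": 0},
  {"fingers": 0, "translation": [0, 0, 15], "turn": 0},
  {"fingers": 0, "translation": [0, 0, 5], "turn": 0},
  {"fingers": 0, "translation": [0, 0, 0], "turn": 0},
])

```text
t: 5.72
eef_pos: [0.5454, 0.1227, 0.2075]
tool_rot: [-0.0, 0.764, -0.645, 0.0]
contact_force: [-0.5, -0.2, -3.8]
gripper_width: 0.161
```

```bash
python3 - <<'E'
from h import *
for c in("side",): cv2.imwrite(f"pics/{c}2.png",read_camera(c))
o=get_obs();print(o["t"],o["eef_pos"],o["contact_force"],o["torque"])
E
```

```text
5.775 [0.54510107 0.12261865 0.20695874] [-0.60694049 -0.14474124 -3.79761332] [ 0.01936668 -0.00088537 -0.0157439 ]
```

View pics/side2.png

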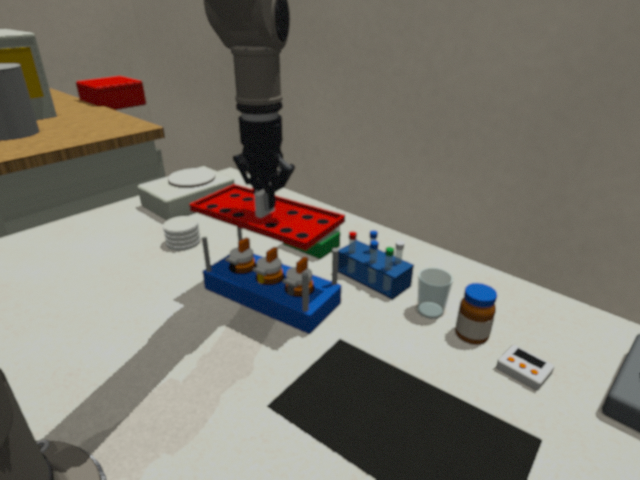

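move_arm([
  {"fingers": 0, "translation": [-4, -20, 0], "turn": -0.006},
  {"fingers": 0, "translation": [-8, -40, 0], "turn": -0.006},
  {"fingers": 0, "translation": [-9, -45, 0], "turn": -0.006},
  {"fingers": 0, "translation": [-9, -45, 0], "turn": -0.006},
  {"fingers": 0, "translation": [-10, -45, 0], "turn": -0.006},
  {"fingers": 0, "translation": [-10, -45, 0], "turn": -0.006},
  {"fingers": 0, "translation": [-10, -45, 0], "turn": -0.006},
  {"fingers": 0, "translation": [-9, -45, 0], "turn": -0.006},
  {"fingers": 0, "translation": [-7, -33, 0], "turn": -0.006},
  {"fingers": 0, "translation": [-4, -20, 0], "turn": -0.006},
])

```text
t: 7.02
eef_pos: [0.4635, -0.2629, 0.2067]
tool_rot: [0.001, 0.743, -0.669, -0.001]
contact_force: [0.6, -0.7, -3.8]
gripper_width: 0.153
```

move_arm([
  {"fingers": 0, "translation": [0, 0, -20], "turn": 0},
  {"fingers": 0, "translation": [0, 0, -40], "turn": 0},
  {"fingers": 0, "translation": [0, 0, -45], "turn": 0},
  {"fingers": 0, "translation": [0, 0, -40], "turn": 0},
  {"fingers": 0, "translation": [0, 0, -20], "turn": 0},
  {"fingers": 0, "translation": [0, 0, -10], "turn": 0},
  {"fingers": 0, "translation": [0, 0, 0], "turn": 0},
])

```text
t: 7.9
eef_pos: [0.4653, -0.26, 0.032]
tool_rot: [0.0, 0.744, -0.668, -0.0]
contact_force: [0.5, 0.6, -3.1]
gripper_width: 0.155
```

```bash
python3 - <<'E'
from h import *
for c in("side",): cv2.imwrite(f"pics/{c}3.png",read_camera(c))
o=get_obs();print(o["t"],o["eef_pos"],o["contact_force"],o["torque"])
E
```

```text
7.95 [ 0.46581586 -0.26029129  0.03275373] [ 0.42512138  0.06123922 -2.87631276] [-0.00864172 -0.00811865 -0.01167256]
```

View pics/side3.png

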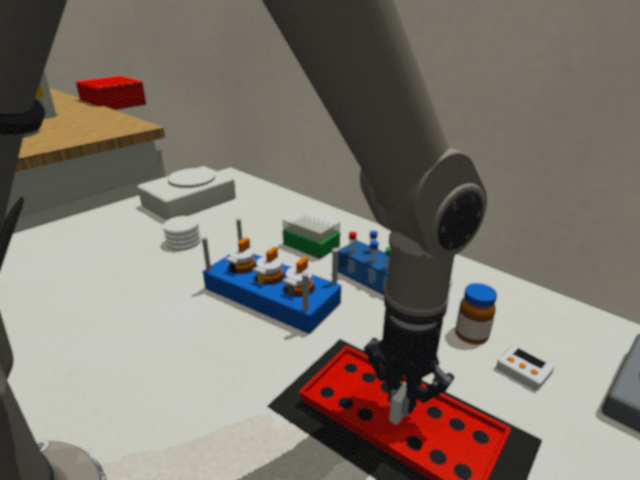

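move_arm([
  {"fingers": 0, "translation": [0, 0, -5], "turn": 0},
  {"fingers": 0, "translation": [0, 0, -4], "turn": 0},
  {"fingers": 0, "translation": [0, 0, -2], "turn": 0},
  {"fingers": 0, "translation": [0, 0, -2], "turn": 0},
  {"fingers": 0, "translation": [0, 0, 0], "turn": 0},
])

```text
t: 8.57
eef_pos: [0.4654, -0.2603, 0.0195]
tool_rot: [0.0, 0.744, -0.668, 0.0]
contact_force: [-1.8, 0.6, -0.4]
gripper_width: 0.154
```

move_arm([
  {"fingers": 0, "translation": [0, 0, -1], "turn": 0},
  {"fingers": 0, "translation": [0, 0, 0], "turn": 0},
])

```text
t: 8.82
eef_pos: [0.4654, -0.2603, 0.0195]
tool_rot: [0.0, 0.744, -0.668, 0.0]
contact_force: [-4.6, 2.0, 12.6]
gripper_width: 0.157
```

move_arm([
  {"fingers": 50, "translation": [0, 0, 0], "turn": 0},
  {"fingers": 50, "translation": [0, 0, 0], "turn": 0},
  {"fingers": 50, "translation": [0, 0, 0], "turn": 0},
  {"fingers": 50, "translation": [0, 0, 15], "turn": 0},
  {"fingers": 50, "translation": [0, 0, 35], "turn": 0},
  {"fingers": 50, "translation": [0, 0, 50], "turn": 0},
  {"fingers": 50, "translation": [0, 0, 60], "turn": 0},
  {"fingers": 50, "translation": [0, 0, 60], "turn": 0},
  {"fingers": 50, "translation": [0, 0, 10], "turn": 0},
])

```text
t: 9.95
eef_pos: [0.4677, -0.2611, 0.254]
tool_rot: [-0.001, 0.744, -0.668, 0.005]
contact_force: [0.5, 0.6, -0.6]
gripper_width: 0.587
```

```bash
python3 - <<'E'
from h import *
T={}
for c in("side","top"):
    im=read_camera(c);cv2.imwrite(f"pics/{c}4.png",im)
    for n in["left_ridge","middle_ridge","right_ridge"]:
        for r in place_of(c,n)[:2]: print(c,n,r["conf"],r["xy"],onz(c,r["xy"],.112).round(4))
    for r in place_of(c,"rack")[:1]: print(c,r["conf"],r["xy"],onz(c,r["xy"],0).round(4))
    for r in place_of(c,"tray")[:1]: print(c,r["conf"],r["xy"],onz(c,r["xy"],0.003).round(4))
o=get_obs();print(o["t"],o["eef_pos"],o["contact_force"],o["torque"])
cv2.imwrite("pics/crop4.png",cv2.resize(cv2.imread("pics/side4.png")[210:340,180:360],None,fx=4,fy=4,interpolation=2))
cv2.imwrite("pics/crop4t.png",cv2.resize(cv2.imread("pics/top4.png")[210:330,210:390],None,fx=4,fy=4,interpolation=2))
E
```

```text
side middle_ridge 0.98 [274.5, 249.1] [0.5637 0.1224 0.112 ]
side right_ridge 0.87 [299.7, 258.5] [0.5729 0.0586 0.112 ]
side 0.68 [273.3, 296.7] [0.552  0.1209 0.    ]
side 0.75 [398.8, 422.3] [ 0.4653 -0.2599  0.003 ]
top left_ridge 0.73 [263.1, 267.6] [0.5486 0.1999 0.112 ]
top middle_ridge 0.71 [404.8, 193.7] [ 0.712  -0.1272  0.112 ]
top middle_ridge 0.61 [295.2, 260.9] [0.5623 0.1272 0.112 ]
top right_ridge 0.87 [329.7, 257.5] [0.5684 0.0494 0.112 ]
top right_ridge 0.16 [346.3, 188.3] [0.7275 0.0072 0.112 ]
top 0.91 [297.5, 269.1] [0.5531 0.1275 0.    ]
top 0.91 [454.7, 302.3] [ 0.4623 -0.2568  0.003 ]
10.55 [ 0.46525931 -0.26014369  0.24772946] [-0.30978204  0.66171629 -0.7898676 ] [-0.00922419 -0.01341222 -0.01857978]
```

View pics/side4.png

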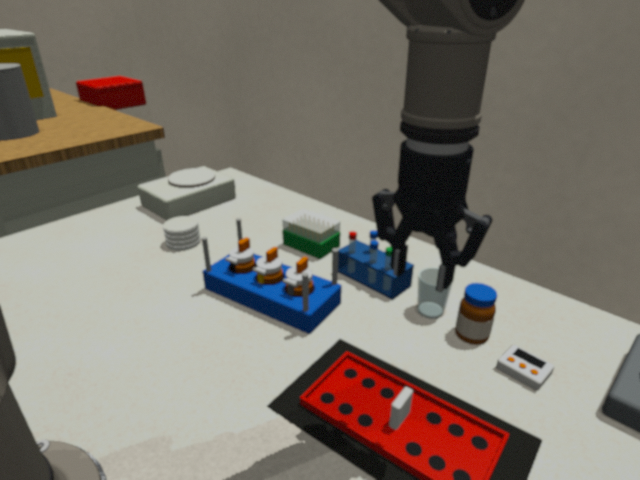

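View pics/crop4.png

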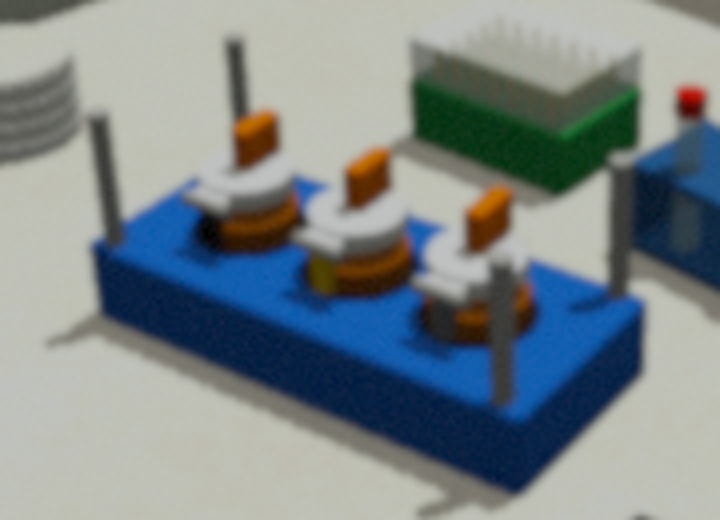

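View pics/crop4t.png

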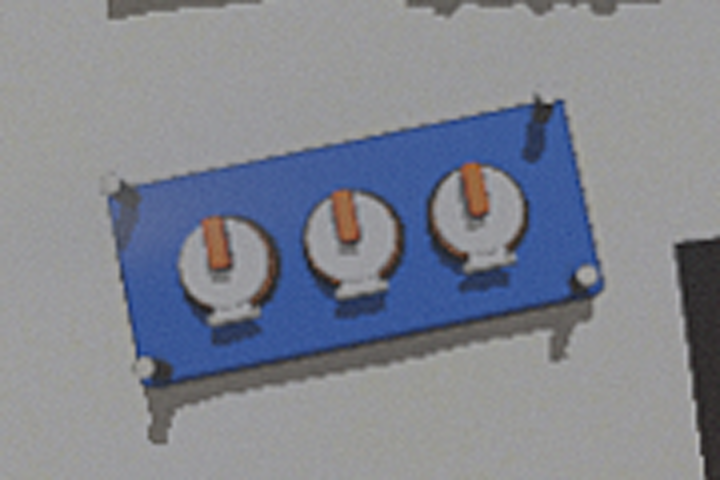

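```bash
python3 - <<'E'
from h import *
from scipy.optimize import least_squares
t=lambda u,v:(210+(u+.5)/4-.5,210+(v+.5)/4-.5)
s=lambda u,v:(180+(u+.5)/4-.5,210+(v+.5)/4-.5)
obs=[("top",t(111,183),(52,125,130)),("top",t(588,274),(-52,-125,130)),("top",t(145,366),(-52,125,130)),
("side",s(98,118),(-52,125,130)),("side",s(235,42),(52,125,130)),("side",s(622,158),(52,-125,130)),("side",s(501,262),(-52,-125,130)),
# blue block top corners
("top",t(563,101),(60,-140,50)),("top",t(146,382),(-60,140,50)),("top",t(604,290),(-60,-140,50)),("top",t(108,196),(60,140,50)),
("side",s(95,243),(-60,140,50)),("side",s(522,407),(-60,-140,50)),("side",s(642,302),(60,-140,50)),
# ridge tops
]
def f(p,full=False):
    r=[]
    for c,uv,P in obs:
        a=p[2];x,y,z=np.array(P)/1000
        W=[p[0]+np.cos(a)*x-np.sin(a)*y,p[1]+np.sin(a)*x+np.cos(a)*y,z]
        r.append(proj(c,[W])[0]-uv)
    return np.array(r) if full else np.ravel(r)
R=least_squares(f,[.546,.122,.166],loss="soft_l1");p=R.x;print(p,np.degrees(p[2]));print(f(p,True).round(1))
a=p[2]
pts=[]
for n,yy in(("L",.075),("M",0),("R",-.075)):
    W=[p[0]+np.cos(a)*.01-np.sin(a)*yy,p[1]+np.sin(a)*.01+np.cos(a)*yy,.112];pts.append(W);print(n,np.round(W,4))
for c in("top","side"):
    im=cv2.imread(f"pics/{c}4.png");big=cv2.resize(im,None,fx=4,fy=4)
    for W in pts:
        for dx in(-.015,.015):
          for dy in(-.006,.006):
            q=proj(c,[[W[0]+np.cos(a)*dx-np.sin(a)*dy,W[1]+np.sin(a)*dx+np.cos(a)*dy,.112]])[0]
            cv2.circle(big,tuple(np.round(q*4+1.5).astype(int)),1,(0,255,0),-1)
    cv2.imwrite(f"pics/chk_{c}.png",big[4*210:4*330,4*200:4*370])
E
```

```text
[0.54775083 0.1230794  0.18417984] 10.552727551995769
[[-0.1 -0.2]
 [ 0.3 -0. ]
 [-0.   0. ]
 [-0.1 -0.8]
 [-0.3 -0.6]
 [-0.1  1. ]
 [ 0.1 -0.5]
 [ 0.4 -1.7]
 [-0.9  1.3]
 [ 1.   0.2]
 [-0.6 -1.8]
 [-2.6  0.5]
 [-0.3  4.2]
 [ 2.5 -0.6]]
L [0.5438 0.1986 0.112 ]
M [0.5576 0.1249 0.112 ]
R [0.5713 0.0512 0.112 ]
```

View pics/chk_top.png

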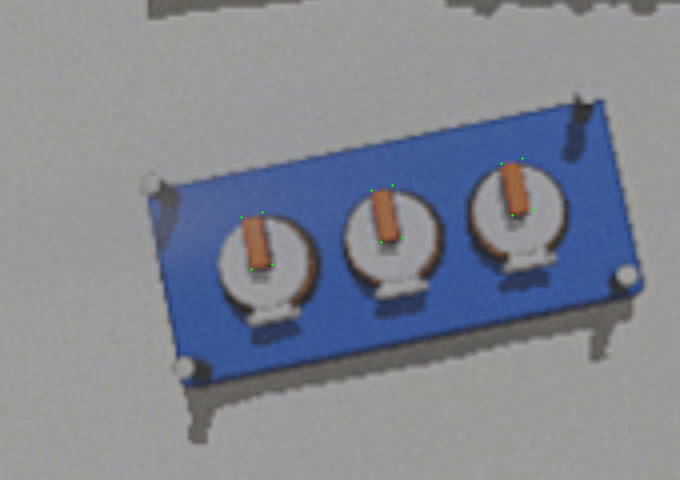

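View pics/chk_side.png

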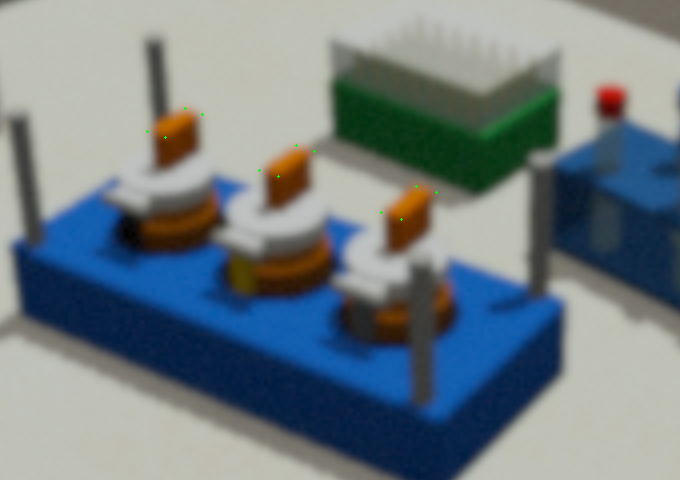

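move_arm([
  {"fingers": 0, "translation": [4, 23, 0], "turn": 0.007},
  {"fingers": 0, "translation": [8, 46, 0], "turn": 0.007},
  {"fingers": 0, "translation": [9, 53, 0], "turn": 0.008},
  {"fingers": 0, "translation": [9, 53, 0], "turn": 0.008},
  {"fingers": 0, "translation": [9, 53, 0], "turn": 0.008},
  {"fingers": 0, "translation": [9, 53, 0], "turn": 0.008},
  {"fingers": 0, "translation": [9, 53, 0], "turn": 0.008},
  {"fingers": 0, "translation": [9, 53, 0], "turn": 0.008},
  {"fingers": 0, "translation": [8, 46, 0], "turn": 0.008},
  {"fingers": 0, "translation": [4, 26, 0], "turn": 0.007},
])

```text
t: 11.8
eef_pos: [0.5431, 0.2019, 0.2481]
tool_rot: [-0.0, 0.77, -0.638, -0.001]
contact_force: [0.1, 0.4, 0.2]
gripper_width: -0.002
```

move_arm([
  {"fingers": 0, "translation": [0, 0, -30], "turn": 0},
  {"fingers": 0, "translation": [0, 0, -40], "turn": 0},
  {"fingers": 0, "translation": [0, 0, -30], "turn": 0},
  {"fingers": 0, "translation": [0, 0, -20], "turn": 0},
  {"fingers": 0, "translation": [0, 0, 0], "turn": 0},
  {"fingers": 0, "translation": [0, 0, 0], "turn": 0},
])

```text
t: 12.55
eef_pos: [0.5442, 0.1992, 0.1294]
tool_rot: [-0.001, 0.769, -0.639, 0.0]
contact_force: [0.6, 0.1, -0.1]
gripper_width: -0.001
```

```bash
python3 - <<'E'
from h import *
for c in("side",):
    im=read_camera(c);cv2.imwrite(f"pics/{c}5.png",cv2.resize(im[140:340,160:380],None,fx=3,fy=3,interpolation=2))
o=get_obs();print(o["t"],o["eef_pos"],o["contact_force"],o["tool_rot"])
E
```

```text
12.6 [0.54431528 0.19924979 0.12965536] [-0.24160837 -0.57776244  0.72255057] [-1.03520221e-03  7.69297001e-01 -6.38890260e-01  5.36609457e-04]
```

View pics/side5.png

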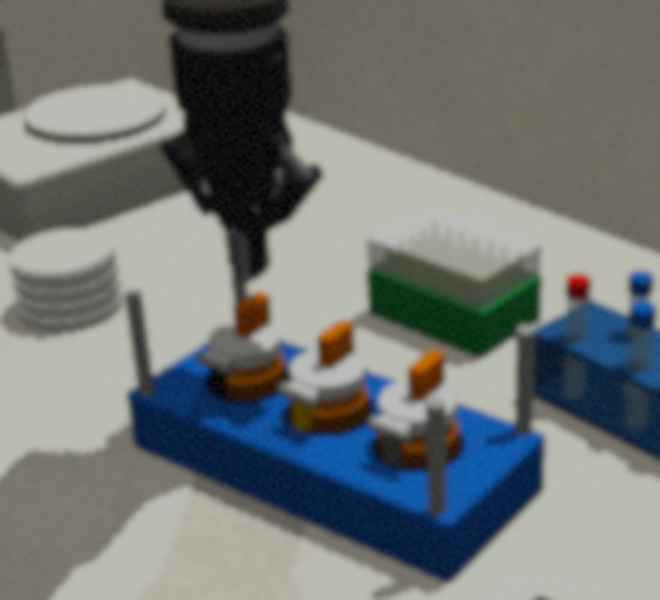

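move_arm([
  {"fingers": 0, "translation": [0, 0, -10], "turn": 0},
  {"fingers": 0, "translation": [0, 0, -5], "turn": 0},
  {"fingers": 0, "translation": [0, 0, -2], "turn": 0},
  {"fingers": 0, "translation": [0, 0, 0], "turn": 0},
])

```text
t: 13.1
eef_pos: [0.5432, 0.1985, 0.1121]
tool_rot: [0.0, 0.769, -0.639, 0.0]
contact_force: [-3.2, -2.2, 9.6]
gripper_width: -0.001
```

move_arm([
  {"fingers": 0, "translation": [0, 0, -1], "turn": 0},
  {"fingers": 0, "translation": [0, 0, 0], "turn": 0},
])

```text
t: 13.35
eef_pos: [0.5432, 0.1985, 0.1121]
tool_rot: [0.0, 0.769, -0.639, 0.0]
contact_force: [-6.4, -3.3, 17.4]
gripper_width: -0.001
```

move_arm([
  {"fingers": 0, "translation": [0, 0, 20], "turn": 0},
  {"fingers": 0, "translation": [0, 0, 10], "turn": 0},
  {"fingers": 0, "translation": [6, -33, 0], "turn": 0},
  {"fingers": 0, "translation": [6, -30, 0], "turn": 0},
  {"fingers": 0, "translation": [2, -11, 0], "turn": 0},
  {"fingers": 0, "translation": [0, 0, 0], "turn": 0},
  {"fingers": 0, "translation": [0, 0, -18], "turn": 0},
  {"fingers": 0, "translation": [0, 0, -8], "turn": 0},
  {"fingers": 0, "translation": [0, 0, -2], "turn": 0},
  {"fingers": 0, "translation": [0, 0, 0], "turn": 0},
])

```text
t: 14.6
eef_pos: [0.5562, 0.1259, 0.1121]
tool_rot: [0.001, 0.77, -0.638, -0.001]
contact_force: [-4.1, -0.4, 7.2]
gripper_width: 0.0
```

move_arm([
  {"fingers": 0, "translation": [0, 0, -1], "turn": 0},
  {"fingers": 0, "translation": [0, 0, 0], "turn": 0},
])

```text
t: 14.85
eef_pos: [0.5562, 0.1258, 0.1121]
tool_rot: [0.001, 0.77, -0.638, -0.0]
contact_force: [-6.8, -1.7, 15.9]
gripper_width: 0.002
```

Middle also latched. Now the right.

move_arm([
  {"fingers": 0, "translation": [0, 0, 20], "turn": 0},
  {"fingers": 0, "translation": [0, 0, 10], "turn": 0},
  {"fingers": 0, "translation": [6, -33, 0], "turn": 0},
  {"fingers": 0, "translation": [6, -30, 0], "turn": 0},
  {"fingers": 0, "translation": [2, -11, 0], "turn": 0},
  {"fingers": 0, "translation": [0, 0, 0], "turn": 0},
  {"fingers": 0, "translation": [0, 0, -18], "turn": 0},
  {"fingers": 0, "translation": [0, 0, -8], "turn": 0},
  {"fingers": 0, "translation": [0, 0, -2], "turn": 0},
  {"fingers": 0, "translation": [0, 0, 0], "turn": 0},
])

```text
t: 16.1
eef_pos: [0.5713, 0.0512, 0.1131]
tool_rot: [0.0, 0.77, -0.639, -0.0]
contact_force: [0.1, 0.4, -0.3]
gripper_width: 0.0
```

move_arm([
  {"fingers": 0, "translation": [0, 0, -1], "turn": 0},
  {"fingers": 0, "translation": [0, 0, 0], "turn": 0},
])

```text
t: 16.35
eef_pos: [0.5716, 0.0507, 0.1126]
tool_rot: [-0.0, 0.769, -0.639, 0.0]
contact_force: [-0.7, 0.0, -0.6]
gripper_width: -0.001
```

move_arm([
  {"fingers": 0, "translation": [0, 0, -1], "turn": 0},
  {"fingers": 0, "translation": [0, 0, 0], "turn": 0},
])

```text
t: 16.6
eef_pos: [0.5718, 0.0507, 0.1116]
tool_rot: [-0.0, 0.769, -0.639, 0.0]
contact_force: [0.9, 0.0, 1.1]
gripper_width: 0.0
```

move_arm([
  {"fingers": 0, "translation": [0, 0, -1], "turn": 0},
  {"fingers": 0, "translation": [0, 0, 0], "turn": 0},
])

```text
t: 16.85
eef_pos: [0.5723, 0.0509, 0.1108]
tool_rot: [-0.001, 0.769, -0.639, 0.001]
contact_force: [2.1, 0.0, 2.4]
gripper_width: -0.001
```

move_arm([
  {"fingers": 0, "translation": [0, 0, -1], "turn": 0},
  {"fingers": 0, "translation": [0, 0, 0], "turn": 0},
])

```text
t: 17.1
eef_pos: [0.5724, 0.051, 0.1098]
tool_rot: [-0.001, 0.769, -0.639, 0.001]
contact_force: [3.9, 0.5, 3.2]
gripper_width: -0.001
```

move_arm([
  {"fingers": 0, "translation": [0, 0, -1], "turn": 0},
  {"fingers": 0, "translation": [0, 0, 0], "turn": 0},
])

```text
t: 17.35
eef_pos: [0.5729, 0.051, 0.1091]
tool_rot: [-0.001, 0.769, -0.639, 0.001]
contact_force: [5.4, -0.4, 5.1]
gripper_width: 0.001
```

move_arm([
  {"fingers": 0, "translation": [0, 0, 10], "turn": 0},
  {"fingers": 0, "translation": [0, 0, 15], "turn": 0},
  {"fingers": 36, "translation": [0, 0, 0], "turn": 0},
  {"fingers": 36, "translation": [0, 0, 0], "turn": 0},
  {"fingers": 36, "translation": [0, 0, 0], "turn": 0},
  {"fingers": 36, "translation": [0, 0, 0], "turn": 0},
])

```text
t: 18.1
eef_pos: [0.5711, 0.0507, 0.1329]
tool_rot: [0.0, 0.769, -0.639, -0.0]
contact_force: [-0.5, -0.2, 0.4]
gripper_width: 0.419
```

```bash
python3 - <<'E'
from h import *
for c in("side",):
    im=read_camera(c);cv2.imwrite(f"pics/{c}6.png",cv2.resize(im[140:340,160:380],None,fx=3,fy=3,interpolation=2))
o=get_obs();print(o["t"],o["eef_pos"],o["contact_force"],o["tool_rot"])
E
```

```text
18.15 [0.57116924 0.05071475 0.13298968] [0.59060159 0.53700951 0.1899752 ] [ 2.43741568e-04  7.69351361e-01 -6.38825780e-01 -2.17120043e-04]
```

View pics/side6.png

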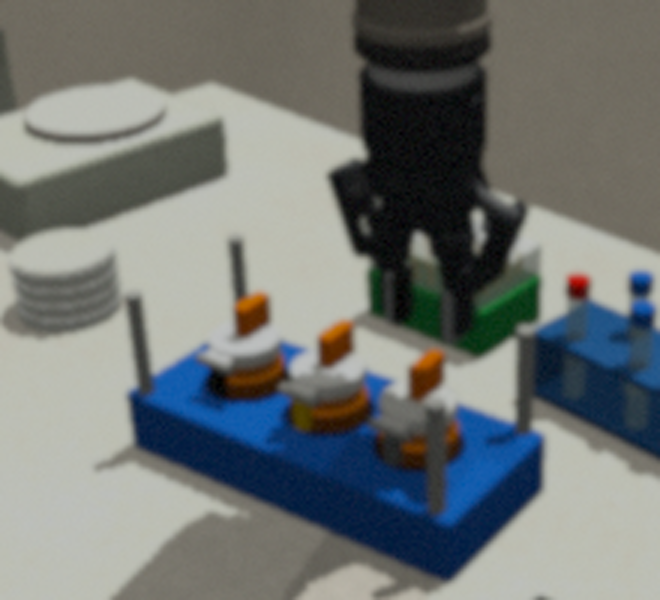

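move_arm([
  {"fingers": 36, "translation": [0, 0, -15], "turn": 0},
  {"fingers": 36, "translation": [0, 0, -15], "turn": 0},
  {"fingers": 36, "translation": [0, 0, -5], "turn": 0},
  {"fingers": 36, "translation": [0, 0, 0], "turn": 0},
  {"fingers": 0, "translation": [0, 0, 0], "turn": 0},
  {"fingers": 0, "translation": [0, 0, 0], "turn": 0},
  {"fingers": 0, "translation": [0, 0, 0], "turn": 0},
  {"fingers": 0, "translation": [0, 0, 0], "turn": 0},
], newtons=60)

```text
t: 19.15
eef_pos: [0.5718, 0.0517, 0.0988]
tool_rot: [-0.001, 0.77, -0.639, 0.0]
contact_force: [0.1, 3.7, 2.0]
gripper_width: 0.12
```

move_arm([
  {"fingers": 0, "translation": [-2, -0.4, 3.1], "turn": 0},
  {"fingers": 0, "translation": [-2.3, -0.4, 3], "turn": 0},
  {"fingers": 0, "translation": [-2.6, -0.5, 2.7], "turn": 0},
  {"fingers": 0, "translation": [-2.7, -0.5, 2.6], "turn": 0},
  {"fingers": 0, "translation": [0, 0, 0], "turn": 0},
])

```text
t: 19.77
eef_pos: [0.5607, 0.0496, 0.1082]
tool_rot: [0.0, 0.77, -0.639, -0.001]
contact_force: [1.3, 5.1, -11.6]
gripper_width: 0.119
```

```bash
python3 - <<'E'
from h import *
for c in("side",):
    im=read_camera(c);cv2.imwrite(f"pics/{c}7.png",cv2.resize(im[200:330,220:360],None,fx=5,fy=4.6,interpolation=2))
o=get_obs();print(o["t"],o["eef_pos"],o["contact_force"],o["gripper_width"])
E
```

```text
19.825 [0.56066043 0.0496799  0.10814769] [  2.46314296   5.38150186 -11.8539215 ] 0.12228730083298571
```

View pics/side7.png

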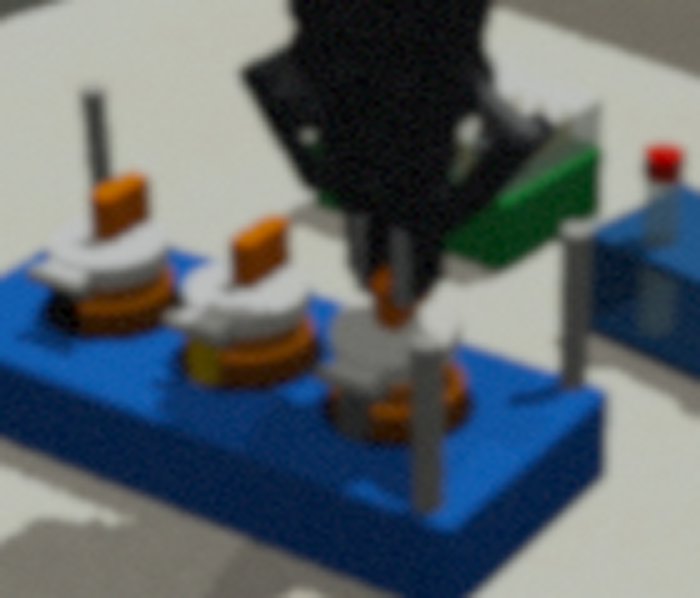

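move_arm([
  {"fingers": 0, "translation": [-2.9, -0.5, 2.8], "turn": 0},
  {"fingers": 0, "translation": [-3, -0.6, 2.6], "turn": 0},
  {"fingers": 0, "translation": [-3.3, -0.6, 1.9], "turn": 0},
  {"fingers": 0, "translation": [-3.4, -0.6, 1.6], "turn": 0},
  {"fingers": 0, "translation": [-3.5, -0.6, 1.4], "turn": 0},
  {"fingers": 0, "translation": [-3.5, -0.7, 1.1], "turn": 0},
  {"fingers": 0, "translation": [0, 0, 0], "turn": 0},
])

```text
t: 20.7
eef_pos: [0.5406, 0.0459, 0.1186]
tool_rot: [0.0, 0.769, -0.639, -0.002]
contact_force: [4.0, 6.5, -20.6]
gripper_width: 0.115
```

```bash
python3 - <<'E'
from h import *
for c in("side","top"):
    im=read_camera(c);cv2.imwrite(f"pics/{c}8.png",im)
    cv2.imwrite(f"pics/{c}8c.png",cv2.resize(im[200:330,220:360],None,fx=5,fy=4.6,interpolation=2))
o=get_obs();print(o["t"],o["eef_pos"],o["contact_force"],o["gripper_width"])
E
```

```text
20.8 [0.54065514 0.04592786 0.11859372] [  4.05850862   5.50404134 -20.60059671] 0.11715778075183403
```

View pics/side8c.png

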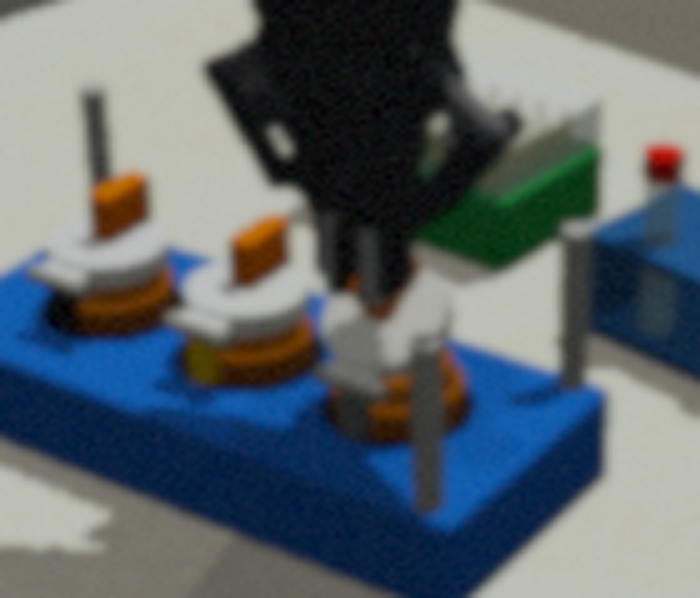

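```bash
python3 - <<'E'
from h import *
p=[.54775,.12308,.18418];a=p[2]
for c in("side","top"):
    im=cv2.resize(cv2.imread(f"pics/{c}8.png"),None,fx=6,fy=6,interpolation=2)
    for th,col in((30,(0,0,255)),(40,(0,255,0)),(48,(255,0,255))):
        T=np.radians(th);q=[]
        for f in np.radians(np.arange(0,360,6)):
            x=26*np.cos(f)+31;z=7.;y=-75+26*np.sin(f)
            X=(-31+np.cos(T)*x-np.sin(T)*z)/1e3;Z=(80+np.sin(T)*x+np.cos(T)*z)/1e3;y/=1e3
            q.append([p[0]+np.cos(a)*X-np.sin(a)*y,p[1]+np.sin(a)*X+np.cos(a)*y,Z])
        cv2.polylines(im,[np.round(proj(c,q)*6+2.5).astype(int)],True,col,1)
    cv2.imwrite(f"pics/ov_{c}.png",im[6*230:6*320,6*260:6*370] if c=="side" else im[6*225:6*305,6*280:6*380])
E
```

View pics/ov_side.png

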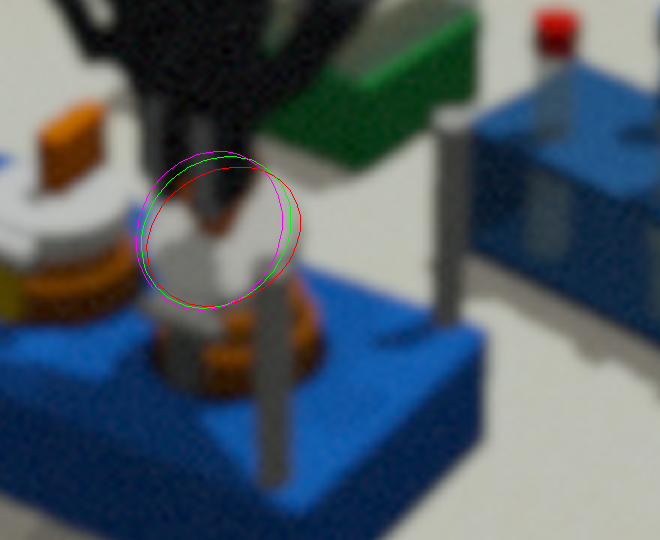

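View pics/ov_top.png

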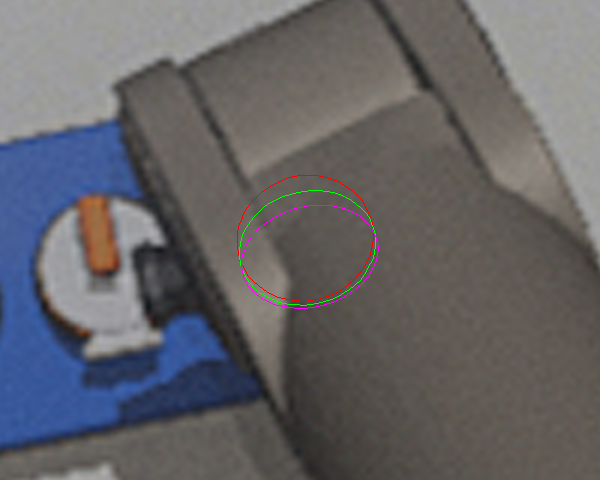

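```bash
python3 - <<'E'
from h import *
p=[.54775,.12308,.18418];a=p[2]
def ring(th,z,yc,r=26):
    T=np.radians(th);q=[]
    for f in np.radians(np.arange(0,360,6)):
        x=r*np.cos(f)+31;y=(yc+r*np.sin(f))/1e3
        X=(-31+np.cos(T)*x-np.sin(T)*z)/1e3;Z=(80+np.sin(T)*x+np.cos(T)*z)/1e3
        q.append([p[0]+np.cos(a)*X-np.sin(a)*y,p[1]+np.sin(a)*X+np.cos(a)*y,Z])
    return proj("side",q)
im0=cv2.imread("pics/side8.png");tiles=[]
for th in(25,35,42,50):
    im=cv2.resize(im0,None,fx=6,fy=6,interpolation=2)
    for yc,t in((0,0),(-75,th)):
        pts=np.vstack([ring(t,7.,yc),ring(t,-5.,yc)])
        h=cv2.convexHull(np.round(pts*6+2.5).astype(int))
        cv2.polylines(im,[h],True,(0,255,0),1)
        cv2.polylines(im,[np.round(ring(t,7.,yc)*6+2.5).astype(int)],True,(255,0,255),1)
    t=im[6*235:6*290,6*255:6*318].copy();cv2.putText(t,str(th),(5,320),0,1,(0,0,0),2);tiles.append(t)
o=np.vstack([np.hstack(tiles[:2]),np.hstack(tiles[2:])]);print(o.shape);cv2.imwrite("pics/ov9.png",cv2.resize(o,(680,594)))
E
```

```text
(660, 756, 3)
```

View pics/ov9.png

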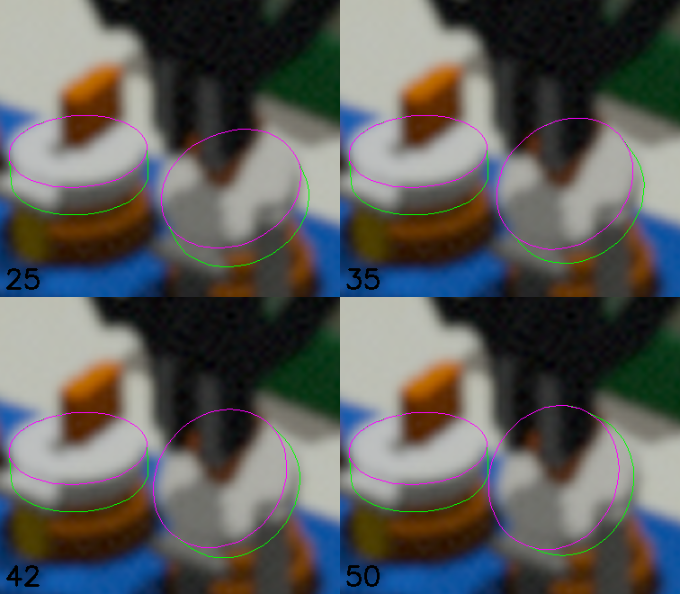

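```bash
python3 - <<'E'
from h import *
im=np.mean([read_camera("side").astype(float) for _ in range(3)],0).astype(np.uint8)
cv2.imwrite("pics/side10.png",im)
cv2.imwrite("pics/z10.png",cv2.resize(im[235:300,275:325],None,fx=11,fy=9,interpolation=2)*1)
o=get_obs();print(o["t"],o["eef_pos"],o["contact_force"],o["gripper_width"])
E
```

```text
20.95 [0.54068817 0.04589666 0.11858844] [  4.38045767   6.11945792 -20.79701822] 0.11221581122393867
```

View pics/z10.png

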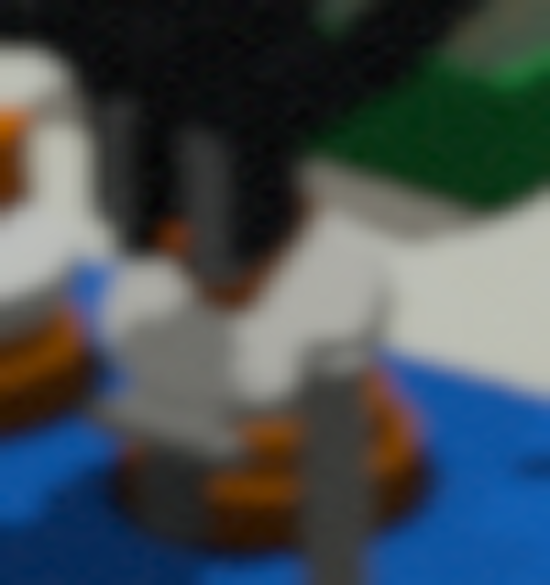

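```bash
python3 - <<'E'
from h import *
p=[.54775,.12308,.18418];a=p[2]
def P(th,pts):
    T=np.radians(th);q=[]
    for x,y,z in pts:
        y=y/1e3
        X=(-31+np.cos(T)*x-np.sin(T)*z)/1e3;Z=(80+np.sin(T)*x+np.cos(T)*z)/1e3
        q.append([p[0]+np.cos(a)*X-np.sin(a)*y,p[1]+np.sin(a)*X+np.cos(a)*y,Z])
    return proj("side",q)
im0=cv2.imread("pics/side10.png");tiles=[]
F=np.radians(np.arange(0,360,6))
for th in(20,30,40,50):
    im=cv2.resize(im0,None,fx=8,fy=8,interpolation=2)
    for yc,t in((0,0),(-75,th)):
        s=lambda pts,col,cl=True:cv2.polylines(im,[np.round(P(t,pts)*8+3.5).astype(int)],cl,col,1)
        s([(31+26*np.cos(f),yc+26*np.sin(f),7) for f in F],(255,0,255))
        s([(26,yc-6,7),(56,yc-6,7),(56,yc-6,32),(26,yc-6,32)],(0,255,0))
        s([(26,yc+6,7),(26,yc-6,7),(26,yc-6,32),(26,yc+6,32)],(0,255,0))
    t=im[8*236:8*281,8*262:8*315].copy();cv2.putText(t,str(th),(5,350),0,1,(0,0,0),2);tiles.append(t)
o=np.vstack([np.hstack(tiles[:2]),np.hstack(tiles[2:])]);print(o.shape);cv2.imwrite("pics/ov11.png",cv2.resize(o,(700,594)))
E
```

```text
(720, 848, 3)
```

View pics/ov11.png

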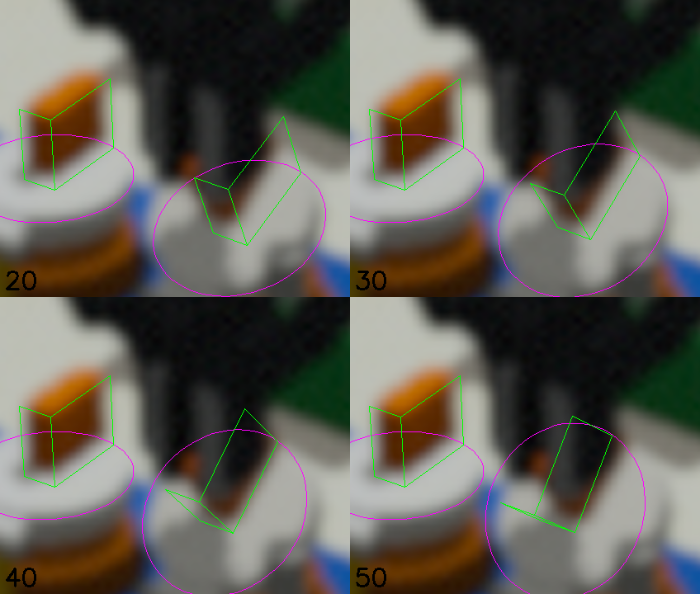

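move_arm([
  {"fingers": 0, "translation": [-2, -0.4, 1.5], "turn": 0},
  {"fingers": 0, "translation": [-2, -0.4, 1.5], "turn": 0},
  {"fingers": 0, "translation": [-3, -0.5, 1], "turn": 0},
  {"fingers": 0, "translation": [-3, -0.5, 1], "turn": 0},
  {"fingers": 0, "translation": [0, 0, 0], "turn": 0},
])

```text
t: 21.58
eef_pos: [0.5291, 0.0437, 0.122]
tool_rot: [0.002, 0.77, -0.638, -0.003]
contact_force: [5.5, 6.5, -30.7]
gripper_width: 0.104
```

```bash
cat > ov.py <<'E'
from h import *
import sys
p=[.54775,.12308,.18418];a=p[2];n=sys.argv[1]
def P(th,pts):
    T=np.radians(th);q=[]
    for x,y,z in pts:
        y=y/1e3
        X=(-31+np.cos(T)*x-np.sin(T)*z)/1e3;Z=(80+np.sin(T)*x+np.cos(T)*z)/1e3
        q.append([p[0]+np.cos(a)*X-np.sin(a)*y,p[1]+np.sin(a)*X+np.cos(a)*y,Z])
    return proj("side",q)
im0=np.mean([read_camera("side").astype(float) for _ in range(3)],0).astype(np.uint8)
cv2.imwrite(f"pics/side{n}.png",im0);tiles=[]
F=np.radians(np.arange(0,360,6))
for th in(None,30,45,60):
    im=cv2.resize(im0,None,fx=8,fy=8,interpolation=2)
    if th:
      for yc,t in((0,0),(-75,th)):
        s=lambda pts,col:cv2.polylines(im,[cv2.convexHull(np.round(P(t,pts)*8+3.5).astype(int))],True,col,1)
        s([(31+26*np.cos(f),yc+26*np.sin(f),7) for f in F],(255,0,255))
        s([(31+26*np.cos(f),yc+26*np.sin(f),z) for f in F for z in(7,-4)],(0,255,0))
    tiles.append(im[8*230:8*285,8*262:8*320])
o=np.vstack([np.hstack(tiles[:2]),np.hstack(tiles[2:])]);cv2.imwrite(f"pics/ov{n}.png",cv2.resize(o,(632,600)))
o=get_obs();print(o["t"],o["eef_pos"],o["contact_force"],o["gripper_width"])
E
python3 ov.py 12
```

```text
21.725 [0.52923825 0.04364628 0.12200064] [  4.82258921   6.14219955 -30.43830268] 0.10429343297062581
```

View pics/ov12.png

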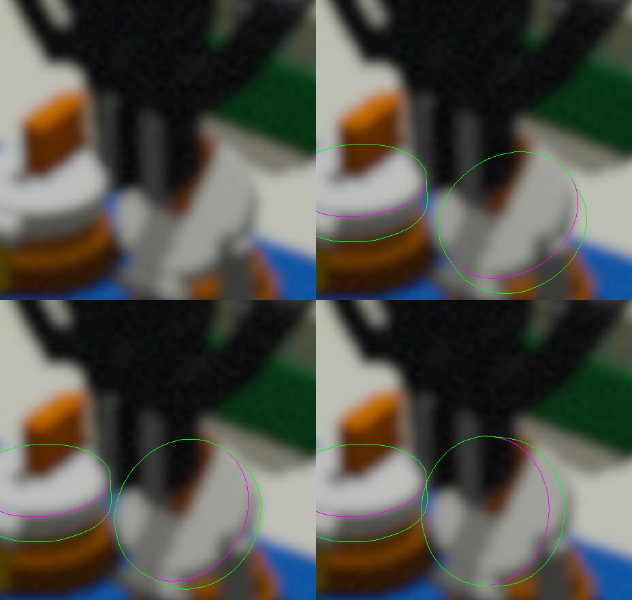

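move_arm([
  {"fingers": 0, "translation": [0, 0, -1], "turn": 0},
  {"fingers": 0, "translation": [0, 0, 0], "turn": 0},
  {"fingers": 0, "translation": [0, 0, 0], "turn": 0},
  {"fingers": 0, "translation": [0, 0, 0], "turn": 0},
  {"fingers": 0, "translation": [0, 0, 0], "turn": 0},
  {"fingers": 0, "translation": [0, 0, 0], "turn": 0},
  {"fingers": 0, "translation": [0, 0, 0], "turn": 0},
  {"fingers": 0, "translation": [0, 0, 0], "turn": 0},
  {"fingers": 0, "translation": [0, 0, 0], "turn": 0},
  {"fingers": 0, "translation": [0, 0, 0], "turn": 0},
])

```text
t: 22.98
eef_pos: [0.53, 0.0438, 0.1218]
tool_rot: [0.001, 0.77, -0.638, -0.002]
contact_force: [4.3, 6.2, -25.0]
gripper_width: 0.105
```

```bash
python3 ov.py 13
```

```text
23.125 [0.53003768 0.04383648 0.12180952] [  4.62155315   6.94762485 -25.33593431] 0.10873314699160377
```

View pics/ov13.png

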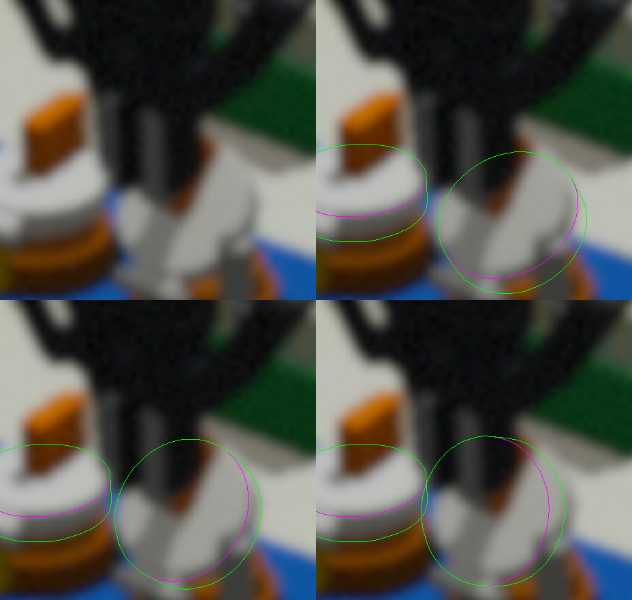

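View pics/side13.png

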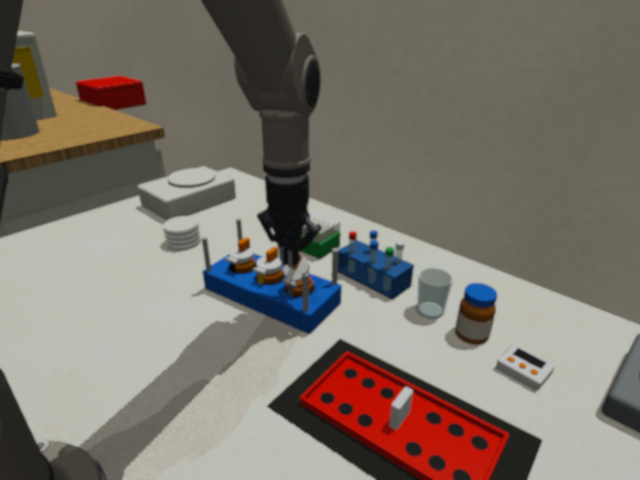

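```bash
python3 -c "
from station import *
print(hand_in())"
```

```text
the job is handed in; nothing more can be done
None
```

The job is handed in: the tray is on the mat, the loose cap is the right one, and it was still held open at hand-in (about 23 s of the 64 s).

- **Tray:** I lifted it by its grip plate and set it flat on the dark mat, about centred. I lowered it until the force showed contact, then released it. The last side picture still shows it lying flat on the mat.
- **Taps (left, middle, right):** The left and middle caps were hard, at 17 N and 16 N with the fingertips stuck at 112 mm, so both are latched. The right cap gave about 3 mm at 1–5 N, so it is the unlatched one.
- **Lift:** I gripped the right ridge and lifted it along its hinge arc.
    - **Angle:** Overlaying a model of the cap on the side picture puts it at about 40–48°. The overlay is blurry to read.
    - **Disagreement:** The arm's path alone would give about 60°, because the ridge turned or slipped in the pads. My first stop looked like only 30–40° open, so I opened it further.
    - **Hold:** After easing off 1 mm, about 1.2 s of holding still showed no visible drift. The lift force at the end was about 25 N, more than the 10 N stated for the spring. I think the extra is friction or the fingers bearing on the cap.
- **Bystanders:** They looked unmoved in the last side picture; I did not measure them again.

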